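# Lay the peg shaper in its bed and flip the keeper over it

## Task

Make the peg shaper ready for use by pushing only, without pinching or lifting anything: tip the standing rosewood shaper over so that it lies flat in its bed with the steel cutter facing up, then push the brass keeper bar over so that it rests across the shaper. Push gently and leave the pegs, the wax tin and the file where they are.

Things in the scene. Friction and masses are not known exactly. Their poses are not given: they have to be found in the camera images.
- bed: Fixed low bed: pale wood plate 260 mm long (its x), 100 mm wide (its y), cork floor 12 mm above the table, a dark 8 mm thick fence along each long edge (22 mm above the table, 84 mm clear between), ends open. Origin: centre of its underside, on the table. The shaper stands near the -x end and is to lie along the bed's x.
- shaper: Loose rosewood block 130 x 55 x 45 mm, about 0.35 kg, stood on end near the bed's -x end. Origin: centre of the end it stands on. z: its length, up at the start, to the end with a brass-rimmed hole; y: 55 mm width; x: 45 mm thickness, along the bed's +x within 0.05 rad. Steel cutter on the -x face. Pushed high on that face, it tips towards +x and falls by itself past 19 degrees.
- shaper_mid (a point): Centre of the shaper block, 65 mm from its foot end along its z.
- keeper: Brass bar 95 x 26 x 8 mm, hinged between two 70 mm high steel posts outside the bed's +y fence. Origin on the hinge axis (parallel to bed x), in the bed's frame at x 20, y 64, z 61 mm; z runs along the bar to its free end. Starts leaning 0.15 to 0.35 rad back (to bed +y). Pushed to bed -y it falls by its weight from 0.3 rad past upright.
- keeper_tip (a point): Middle of the free end of the keeper bar. Level, the bar lies across the top of the lying shaper, 57 mm above the table; over an empty bed it sinks below level.
- wax_tin: Loose open steel tin, 68 mm across and 18 mm high, with a yellow beeswax puck in it; origin under its centre. Leave alone.
- file: Loose half-round steel file with a wooden handle, 250 mm long along its x (handle to -x) and 20 mm wide, 18 mm high, lying on the table; origin on the table 135 mm from the handle's end. Leave alone.
- peg0: Loose boxwood tuning peg standing upright on its round head, 26 mm across at the head and 62 mm high; origin under its centre. Easily knocked over; leave alone.
- peg1: Loose boxwood tuning peg standing upright on its round head, 26 mm across at the head and 62 mm high; origin under its centre. Easily knocked over; leave alone.
- peg2: Loose boxwood tuning peg standing upright on its round head, 26 mm across at the head and 62 mm high; origin under its centre. Easily knocked over; leave alone.
Not all that is in view belongs to the job. What is meant by the shaper is not blue or pink, and is the smaller of those in its own colour.

How it is judged (in metres and radians):
On the way, in this order (a step that is already met when the one before it is completed fails the run):
1. the shaper lies flat in its bed, cutter up, with the keeper bar still standing back (angle between shaper's own x axis and vertical above 3.04 rad and x of shaper_mid in the frame of bed between -0.06 and 0.06 m and y of shaper_mid in the frame of bed between -0.03 and 0.03 m and z of shaper_mid in the frame of bed between 0.029 and 0.04 m and angle between keeper's own z axis and vertical below 0.6 rad), for 0.2 s.
2. the keeper bar lies across the shaper (angle between shaper's own x axis and vertical above 3.04 rad and x of shaper_mid in the frame of bed between -0.06 and 0.06 m and y of shaper_mid in the frame of bed between -0.03 and 0.03 m and z of shaper_mid in the frame of bed between 0.029 and 0.04 m and angle between keeper's own z axis and vertical between 1.45 and 1.7 rad and contact force between keeper and shaper above 0.1 N), for 0.2 s.
At the end, for the whole second after the job is handed in: The shaper lies flat (cutter face up within 0.1 rad) on the bed's cork between the fences, its centre within 60 mm along and 30 mm across of the bed's middle; the keeper bar is level within about 0.12 rad and rests on the shaper; both are at rest (all of step 2 and linear speed of shaper below 0.02 m/s and angular speed of keeper below 0.1 rad/s); the robot touches nothing.
It fails at once if the shaper is lifted off its bed (over 20 mm) (height (world z) of shaper_mid above 0.1 m or height (world z) of shaper above 0.055 m).
It fails at once if the fingers squeeze or shove the shaper or the keeper with more than 30 N (contact force between the fingers and shaper above 30 N or contact force between the fingers and keeper above 30 N).
It fails at once if a peg, the wax tin or the file is moved over 20 mm, or a peg is tipped (distance of any of peg0, peg1, peg2, wax_tin, file from where it was at the start of the episode above 0.02 m or angle between any of peg0, peg1, peg2's own z axis and vertical above 0.4 rad).
It also fails if it takes over 42 s, if anything falls off the work surface, if the arm or the gripper's body presses on something with over 40 N, if the wrist force passes 120 N, or if a joint passes its speed limit or range.

## Robot

A 7-joint arm with a two-finger parallel gripper is mounted at the origin on the work surface. World frame = base frame: x ahead of the robot, y to its left, z up, the work surface at z = 0. Lengths are in mm, angles in rad, forces in N, time in s.
With the tool pointing down it reaches from about 400 to 875 mm from the base axis. Payload 4.4 kg.
Tool frame: the origin (TCP) lies midway between the tips of the shut fingers; the grasp point (between the pads) lies 19 mm behind it; z points along the fingers, y is the line along which they close (so a half turn about z gives the same grasp; the last joint's range is limited). The gripper opens to 85 mm and grips with 20 to 120 N. Pads are 22 mm wide; open, the fingers measure 114 mm over their backs; the gripper's body (76 mm by 85 mm) begins 54 mm behind the grasp point. The pads swing forward as they close: fully open they stand 13 mm farther back than shut.
Start: joints at [-1.345, 0.628, 0.038, 1.517, -0.027, 0.996, -0.02], TCP at [186.965, 622.545, 231.313] pointing down, gripper open.
Joint ranges: [-3.06, 3.06], [-0.37, 2.12], [-1.25, 1.32], [0.18, 2.47], [-1.1, 4.24], [0.23, 1.98], [-2.94, 2.94]. Speed limits (rad/s): [2.57, 2.57, 3.14, 3.14, 3.14, 3.14, 3.14].

## Interface

Orientations are given as [roll, pitch, yaw] about the fixed x, y, z axes, in that order (R = Rz(yaw) Ry(pitch) Rx(roll)).
In Python, from cell import ctrl gives the robot as it stands. The module is installed in compiled form; this text tells all that it offers.
- The arm moves only by the tool step_arm, never from a script. Its argument "commands" is one flat list of numbers, 7 for each row, row after row: the shift along the tool's x, y, z in cm, then the turn, a rotation vector about the tool's x, y, z in rad, then the opening, from 0 (shut) to 1 (fully open). A call has 1 to 10 rows; each row is the pose to reach, as a shift and turn from the pose commanded when the call began, along the tool's axes at that moment; what a row does not reach only later rows make up. A row lasts 1/10 s, in which the tool goes at most 50 mm and 8.59 degrees, less where a joint would pass 70% of its speed; a pose out of reach is approached as far as the arm can. A call with a gripper value outside its range is refused whole. The fingers move at their own pace and stop on an object; the grip force is fixed at half the most. Time passes only in rows, so rows that repeat a pose let the fingers close. It gives the time, the measured TCP pose, the force, the opening and the grip force at its end, in the units of the state.
- ctrl.read_state(): the state, without advancing time (a new reading comes with each control period).
- ctrl.get_image(name): name is "side" or "top"; returns a dict with "image" (400x640x3 uint8, red, green, blue), "range_z" (400x640 float32, mm along the optical axis (not along the pixel's ray), 0 where there is no reading), "vfov" (degrees; the focal length in pixels is half the picture's height over the tangent of half this angle, whatever the lens; pixels are square), "cx", "cy" (the principal point, pixels), "D" ([k1, k2, p1, p2, k3] as OpenCV has them; the pictures are not rectified), "world_to_cam" (4x4, takes a point from world to camera coordinates). Camera axes: x right, y down, z forward; pixel columns grow to the right and rows downward; lengths in mm; the calibration is good to about 2 mm. A picture is of the moment at which its call begins.
- ctrl.finish_job(): hands the job in; it is judged then, once.
The state is a dict: "clock": time; "qpos": joint angles; "qd": joint speeds; "tau": joint torques, N m; "eef_pos": TCP position; "tool_rot": TCP orientation; "force": force on the tool from outside, world axes, zero at the start; "torque": the same for the moment, N m; "width": finger opening in mm; "gripper_force": force on a finger pad.
Only numpy, scipy, OpenCV 4.12 (cv2) and the standard library are available. Lean on these libraries where they do the work, as an engineer would, in place of code of your own. Each camera call takes 0.05 s, during which the arm holds its last target. There are 200 camera calls.

## Working session

There is one attempt and no reset: what is moved stays moved. The work goes in short steps, Python scripts to look and compute and a tool call to move; the robot and the scene stay as the last step left them, time stands still between calls to the robot, and variables do not carry over. Pictures are saved under pics/ and viewed, at most 10 in all, crops included, and the job is handed in when it is done.

Besides the shell and the picture viewer there is one more tool, called after "Call:" as a command line: name --argument value ..., lists and objects as JSON in quotes. step_arm: Moves the arm, as the interface text tells. Its arguments: {"type":"object","properties":{"commands":{"type":"array"}},"required":["commands"]}

```bash
mkdir -p pics; cat > h.py <<'E'
import numpy as np, cv2, pickle
from cell import ctrl
def grab(n,tag):
    d=ctrl.get_image(n); pickle.dump(d,open(f'pics/{tag}.pkl','wb')); cv2.imwrite(f'pics/{tag}.png',d['image'][:,:,::-1]); return d
def load(tag): return pickle.load(open(f'pics/{tag}.pkl','rb'))
def K(d):
    f=200/np.tan(np.radians(d['vfov']/2)); return np.array([[f,0,d['cx']],[0,f,d['cy']],[0,0,1.]])
def p3(d,u,v,z=None):
    n=cv2.undistortPoints(np.array([[[u,v]]],float),K(d),np.array(d['D'],float))[0,0]
    M=np.linalg.inv(np.array(d['world_to_cam'])); r=np.array([n[0],n[1],1.])
    if z is None: s=np.median(d['range_z'][int(v)-1:int(v)+2,int(u)-1:int(u)+2])
    else: s=(z-M[2,3])/(M[:3,:3]@r)[2]
    return (M[:3,:3]@(r*s)+M[:3,3]).round(1)
def proj(d,P):
    w=np.array(d['world_to_cam']); return cv2.projectPoints(np.array(P,float).reshape(-1,1,3),cv2.Rodrigues(w[:3,:3])[0],w[:3,3],K(d),np.array(d['D'],float))[0][:,0]
E
python3 - <<'E'
from h import *
for n in('side','top'):
    d=grab(n,n+'0'); print(n,np.linalg.inv(d['world_to_cam']).round(2)[:3],d['vfov'],d['D'])
print(ctrl.read_state())
E
```

```text
side [[-8.4000e-01 -3.9000e-01  3.7000e-01  2.0317e+02]
 [-5.4000e-01  5.9000e-01 -6.0000e-01  5.9977e+02]
 [ 2.0000e-02 -7.0000e-01 -7.1000e-01  7.6902e+02]] 55.66444403915859 [-0.06695882  0.          0.          0.          0.        ]
top [[ 3.00000e-02 -9.90000e-01  1.00000e-01  4.18120e+02]
 [-1.00000e+00 -3.00000e-02 -1.00000e-02  3.06800e+01]
 [ 1.00000e-02 -1.00000e-01 -9.90000e-01  1.19909e+03]] 53.830520378084046 [-0.08447232  0.          0.          0.          0.        ]
{'clock': 0.1, 'qpos': array([-1.34481548,  0.62927384,  0.03846809,  1.51825399, -0.02698322,
        0.99630139, -0.0200131 ]), 'qd': array([-0.00104261, -0.00067514,  0.0004483 , -0.0019522 , -0.00013274,
       -0.000822  , -0.00068067]), 'tau': array([ 2.95883823e-03, -5.64540339e+01,  1.23041209e+00, -1.93974710e+01,
        1.12195694e-02,  5.40202527e-03, -1.09280120e-05]), 'eef_pos': array([186.80662079, 621.99867529, 230.47286765]), 'tool_rot': array([-3.13987530e+00,  4.59437854e-05,  2.84978931e+00]), 'force': array([-0.45547285,  0.24148038,  0.17987071]), 'torque': array([ 0.01452861,  0.00828748, -0.01184641]), 'gripper_force': 0.0, 'width': 85.39835229500655}
```

View pics/top0.png

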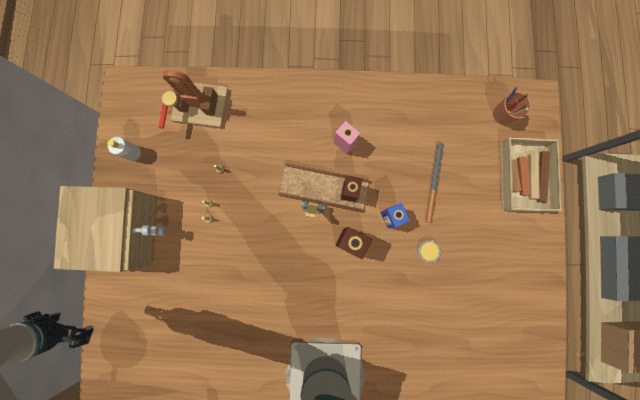

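View pics/side0.png

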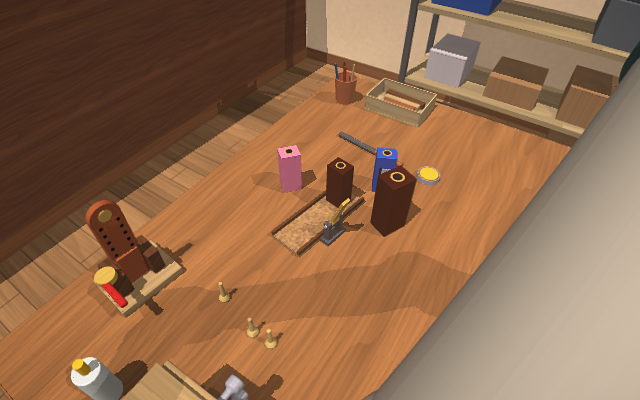

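The rosewood candidates in the top view are the small block on the bed at (352,187) and the larger one on the table at (354,242). The blue one at (395,215) and the pink one at (347,135) are ruled out by colour. The small one in the bed fits. I'll confirm it in an enlarged crop.

```bash
python3 - <<'E'
from h import *
a=cv2.imread('pics/top0.png')[120:270,260:460]; b=cv2.imread('pics/side0.png')[130:265,260:440]
cv2.imwrite('pics/c1.png',cv2.resize(a,(800,600),interpolation=cv2.INTER_CUBIC))
cv2.imwrite('pics/c2.png',cv2.resize(b,(800,600),interpolation=cv2.INTER_CUBIC))
E
```

```text
(no output)
```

View pics/c1.png

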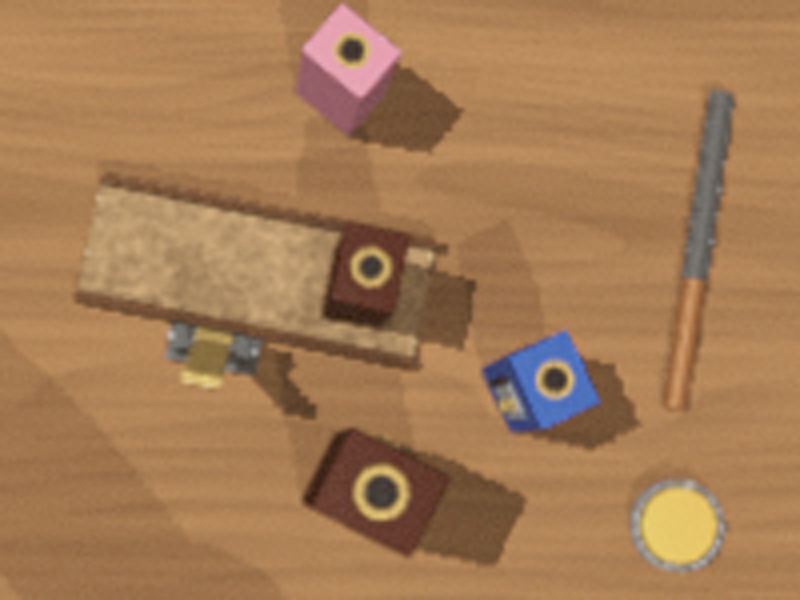

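View pics/c2.png

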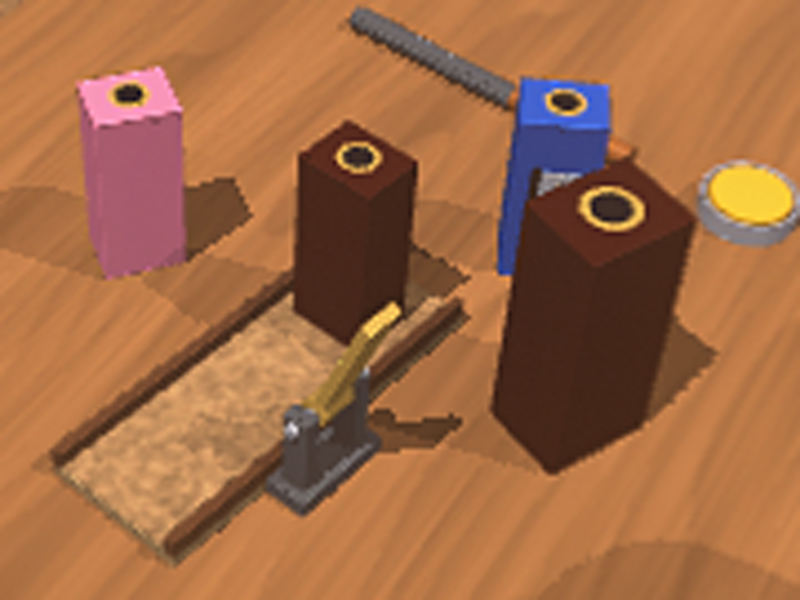

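The crop confirms it: the small rosewood block stands in the bed, with its hole at (353,187) in the top view. The keeper leans towards the robot, with its tip near (311,215).

```bash
python3 - <<'E'
from h import *
d=load('top0'); s=load('side0')
c=lambda x,y:(260+x/4-.4,120+y/4-.4)
c2=lambda x,y:(260+x*.225-.4,130+y*.225-.4)
F=[p3(d,*c(*q),22) for q in((105,176),(446,245),(78,298),(418,366))]; print('fence',*F)
m=np.mean(F,0); ex=(F[0]-F[1]+F[2]-F[3]); yaw=np.arctan2(ex[1],ex[0]); print('bed',m,yaw,np.linalg.norm(ex)/2,np.linalg.norm(F[0]-F[2]))
print('side fence',*[p3(s,*c2(*q),22) for q in((55,455),(170,552),(462,303))])
print('hole',p3(d,*c(371,267)),p3(d,*c(371,267),142),p3(s,*c2(358,157),142),p3(s,*c2(358,157)))
print('top corners',*[p3(d,*c(*q),142) for q in((343,222),(408,233),(393,312),(333,302))])
print('side corners',*[p3(s,*c2(*q),142) for q in((348,122),(416,160),(365,192),(300,155))])
print('tip',p3(d,*c(203,380)),p3(s,*c2(385,318)),p3(s,*c2(385,318),152))
for n,q in dict(pink=(350,50),blue=(555,378),big=(381,492)).items(): print(n,p3(d,*c(*q)))
R=np.array([[np.cos(yaw),-np.sin(yaw)],[np.sin(yaw),np.cos(yaw)]])
print('hinge',R@[20,64]+m[:2], 'mid',R@[20,0]+m[:2])
E
```

```text
fence [633.1 135.3  22. ] [ 587.9 -124.    22. ] [539.7 152.1  22. ] [ 495.7 -104.3   22. ]
bed [564.1    14.775  22.   ] 1.3995221998256957 261.678777320592 94.89889356573129
side fence [631.3 141.8  22. ] [537.  161.5  22. ] [494.8 -96.3  22. ]
hole [553.9 -57.4 143. ] [554.  -57.5 142. ] [554.1 -56.  142. ] [554.5 -56.8 141.2]
top corners [584.3 -37.9 142. ] [578.  -82.2 142. ] [523.8 -73.  142. ] [529.5 -32.3 142. ]
side corners [575.2 -80.1 142. ] [525.  -72.3 142. ] [535.3 -32.  142. ] [582.7 -38.9 142. ]
tip [473.9  53.6 151.6] [473.2  53.9 149.1] [471.9  56.4 152. ]
pink [707.5 -41.1 129.3]
blue [ 482.8 -185.5  132.1]
big [403.3 -64.4 173.1]
hinge [504.44518137  45.39039832] mid [567.50875943  34.48236814]
```

Call:
step_arm --commands '[-36.5, -19.5, -2, 0, 0, -0.12, 0, -36.5, -19.5, -2, 0, 0, -0.12, 0, -36.5, -19.5, -2, 0, 0, -0.12, 0, -36.5, -19.5, -2, 0, 0, -0.12, 0, -36.5, -19.5, -2, 0, 0, -0.12, 0, -36.5, -19.5, -2, 0, 0, -0.12, 0, -36.5, -19.5, -2, 0, 0, -0.12, 0, -36.5, -19.5, -2, 0, 0, -0.12, 0, -36.5, -19.5, -2, 0, 0, -0.12, 0, -36.5, -19.5, -2, 0, 0, -0.12, 0]'

```text
clock: 1.1
eef_pos: [482.6, 327.7, 251.0]
tool_rot: [-3.14, 0.001, 2.964]
force: [0.6, 0.9, -0.4]
width: -0.1
gripper_force: 0.0
```

Call:
step_arm --commands '[-13.7, -43.4, 0, 0, 0, 0, 0, -13.7, -43.4, 0, 0, 0, 0, 0, -13.7, -43.4, 0, 0, 0, 0, 0, -13.7, -43.4, 0, 0, 0, 0, 0, -13.7, -43.4, 0, 0, 0, 0, 0, -13.7, -43.4, 0, 0, 0, 0, 0, -13.7, -43.4, 0, 0, 0, 0, 0, -13.7, -43.4, 0, 0, 0, 0, 0, -13.7, -43.4, 0, 0, 0, 0, 0, -13.7, -43.4, 0, 0, 0, 0, 0]'

```text
clock: 2.1
eef_pos: [541.2, -126.1, 251.1]
tool_rot: [-3.138, 0.001, 2.963]
force: [-0.0, 0.6, 0.0]
width: -0.1
gripper_force: 0.0
```

Call:
step_arm --commands '[0, 0, 4, 0, 0, 0, 0, 0, 0, 8, 0, 0, 0, 0, 0, 0, 12, 0, 0, 0, 0, 0, 0, 13.5, 0, 0, 0, 0, 0, 0, 13.5, 0, 0, 0, 0]'

```text
clock: 2.6
eef_pos: [539.4, -116.7, 113.6]
tool_rot: [3.14, -0.006, 2.973]
force: [-0.8, 0.0, 0.5]
width: -0.5
gripper_force: 0.0
```

```bash
python3 - <<'E'
from h import *
d=grab('top','t1');s=grab('side','s1')
a=np.hstack([cv2.resize(d['image'][120:260,270:410],(400,400)),cv2.resize(s['image'][120:260,270:410],(400,400))])
cv2.imwrite('pics/c3.png',a[:,:,::-1])
E
```

```text
(no output)
```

View pics/c3.png

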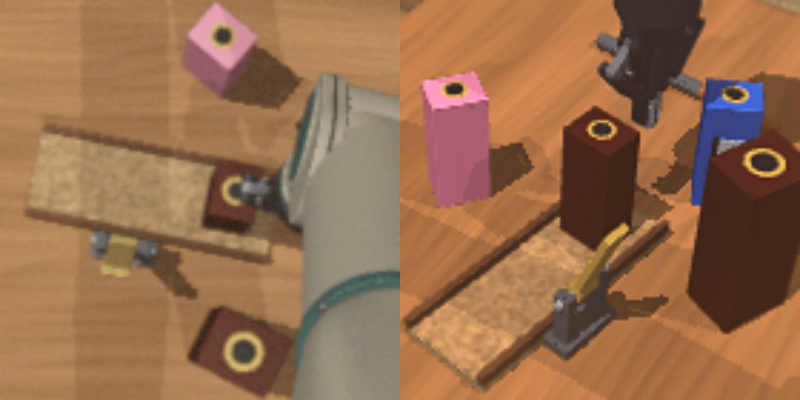

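The finger tip hangs just behind the shaper's -x face: in the side crop the tip is at (645,125) and the shaper's top at (600,130). The keeper is still leaning back. Now the slow push.

Call:
step_arm --commands '[-0.4, 0.6, -0.6, 0, 0, 0, 0, -0.4, 1.1, -0.6, 0, 0, 0, 0, -0.4, 1.5, -0.6, 0, 0, 0, 0, -0.4, 1.9, -0.6, 0, 0, 0, 0, -0.4, 2.3, -0.6, 0, 0, 0, 0, -0.4, 2.7, -0.6, 0, 0, 0, 0, -0.4, 3.1, -0.6, 0, 0, 0, 0, -0.4, 3.5, -0.6, 0, 0, 0, 0]'

```text
clock: 3.5
eef_pos: [551.1, -86.4, 122.3]
tool_rot: [-3.141, -0.0, 2.969]
force: [-0.3, -0.2, 0.2]
width: -0.1
gripper_force: 0.3
```

```bash
python3 - <<'E'
from h import *
d=grab('top','t2');s=grab('side','s2')
a=np.hstack([cv2.resize(d['image'][120:260,270:410],(400,400)),cv2.resize(s['image'][120:260,270:410],(400,400))])
cv2.imwrite('pics/c4.png',a[:,:,::-1])
E
```

```text
(no output)
```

View pics/c4.png

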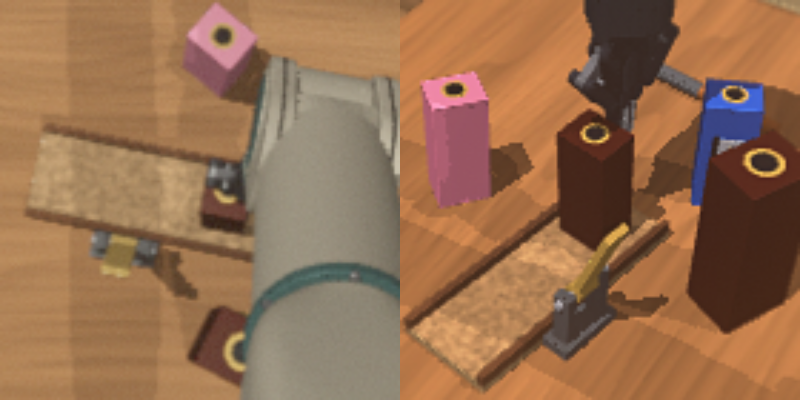

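The finger is now on the shaper's face at (628,115) in the side crop, and the shaper has just begun to tip, so I'll continue.

Call:
step_arm --commands '[0, 0.4, 0, 0, 0, 0, 0, 0, 0.8, 0, 0, 0, 0, 0, 0, 1.2, 0, 0, 0, 0, 0, 0, 1.6, 0, 0, 0, 0, 0, 0, 2.0, 0, 0, 0, 0, 0, 0, 2.4, 0, 0, 0, 0, 0, 0, 2.8, 0, 0, 0, 0, 0, 0, 3.2, 0, 0, 0, 0, 0]'

```text
clock: 4.4
eef_pos: [556.7, -54.5, 122.3]
tool_rot: [3.142, -0.0, 2.97]
force: [0.0, -0.9, 0.6]
width: -0.2
gripper_force: 0.0
```

Call:
step_arm --commands '[0, 0.3, 0, 0, 0, 0, 0, 0, 0.6, 0, 0, 0, 0, 0, 0, 0.8, 0, 0, 0, 0, 0, 0, 0.8, 0, 0, 0, 0, 0, 0, 0.8, 0, 0, 0, 0, 0, 0, 0.8, 0, 0, 0, 0, 0]'

```text
clock: 5.0
eef_pos: [557.9, -47.3, 122.3]
tool_rot: [-3.141, -0.0, 2.969]
force: [-0.0, -0.1, -0.3]
width: -0.1
gripper_force: 0.0
```

```bash
python3 - <<'E'
from h import *
d=grab('top','t3');s=grab('side','s3')
a=np.hstack([cv2.resize(d['image'][120:260,270:410],(400,400)),cv2.resize(s['image'][120:260,270:410],(400,400))])
cv2.imwrite('pics/c5.png',a[:,:,::-1])
E
```

```text
(no output)
```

View pics/c5.png

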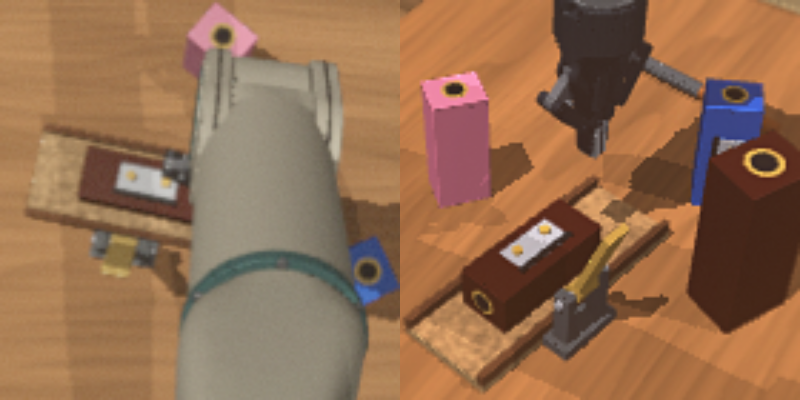

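The shaper lies flat with the cutter up, its cutter at about (533,243) in the side crop and (150,180) in the top crop. The keeper is still standing back. I'll measure the shaper's middle, then go round behind the keeper.

```bash
python3 - <<'E'
from h import *
s=load('s3'); Q=[p3(s,270+(x-400)*.35,120+y*.35,57) for x,y in((463,266),(505,292),(600,222),(560,200))]
print(*Q); r=np.mean(Q,0)[:2]-[564,16]; print('bed xy',r@[.17,.985],r@[-.985,.17])
print(ctrl.read_state()['clock'])
E
```

```text
[607.   85.9  57. ] [558.6  90.6  57. ] [533.5 -29.2  57. ] [580.1 -33.4  57. ]
bed xy 13.273874999999993 -3.592249999999954
5.1
```

Call:
step_arm --commands '[0, 0, -5, 0, 0, 0, 0, 0, 0, -10, 0, 0, 0, 0, 0, 0, -11, 0, 0, 0, 0, 5, 3, -11, 0, 0, 0, 0, 9, 5.5, -11, 0, 0, 0, 0, 13.8, 8.3, -11, 0, 0, 0, 0, 13.8, 8.3, -11, 0, 0, 0, 0, 13.8, 8.3, -11, 0, 0, 0, 0]'

```text
clock: 5.9
eef_pos: [434.9, 59.6, 232.4]
tool_rot: [3.141, -0.001, 2.973]
force: [0.6, -1.0, 0.6]
width: -0.4
gripper_force: 0.0
```

Call:
step_arm --commands '[0, 0, 4, 0, 0, 0, 0, 0, 0, 8, 0, 0, 0, 0, 0, 0, 10.5, 0, 0, 0, 0, 0, 0, 10.5, 0, 0, 0, 0, 0, 0, 10.5, 0, 0, 0, 0]'

```text
clock: 6.4
eef_pos: [437.4, 57.3, 127.3]
tool_rot: [-3.141, 0.0, 2.968]
force: [-0.2, 1.3, 0.7]
width: 0.2
gripper_force: 0.0
```

```bash
python3 - <<'E'
from h import *
d=grab('top','t4');s=grab('side','s4')
a=np.hstack([cv2.resize(d['image'][120:260,270:410],(400,400)),cv2.resize(s['image'][120:260,270:410],(400,400))])
cv2.imwrite('pics/c6.png',a[:,:,::-1])
E
```

```text
(no output)
```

View pics/c6.png

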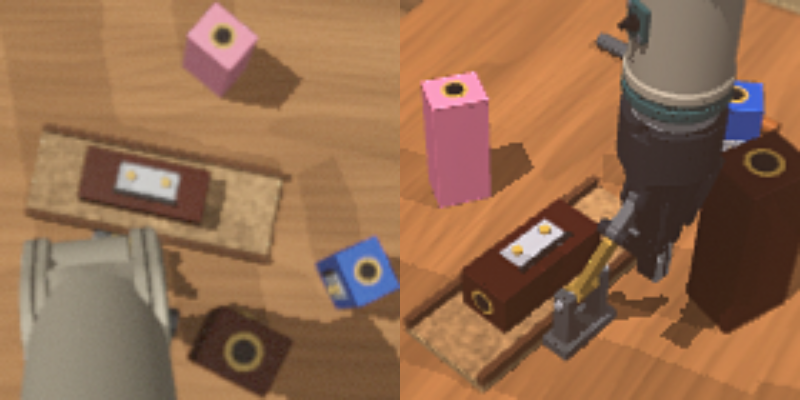

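The fingers stand behind the keeper bar, with the tip at (655,275) in the side crop, and nothing else has been disturbed. Pushing now towards bed -y, slowly.

Call:
step_arm --commands '[-0.8, 0, 0, 0, 0, 0, 0, -1.6, 0, 0, 0, 0, 0, 0, -2.2, 0, 0, 0, 0, 0, 0, -2.7, 0, 0, 0, 0, 0, 0, -3.2, 0, 0, 0, 0, 0, 0, -3.7, 0, 0, 0, 0, 0, 0, -4.2, 0, 0, 0, 0, 0, 0, -4.7, 0, 0, 0, 0, 0, 0, -5.2, 0, 0, 0, 0, 0, 0, -5.7, 0, 0, 0, 0, 0, 0]'

```text
clock: 7.5
eef_pos: [492.8, 48.5, 127.3]
tool_rot: [-3.142, -0.0, 2.97]
force: [-1.1, -0.1, -0.1]
width: 0.1
gripper_force: 0.3
```

Call:
step_arm --commands '[-0.5, 0, 0, 0, 0, 0, 0, -1.0, 0, 0, 0, 0, 0, 0, -1.5, 0, 0, 0, 0, 0, 0, -1.9, 0, 0, 0, 0, 0, 0, -2.3, 0, 0, 0, 0, 0, 0, -2.3, 0, 0, 0, 0, 0, 0, -2.3, 0, 0, 0, 0, 0, 0]'

```text
clock: 8.2
eef_pos: [515.0, 44.6, 127.3]
tool_rot: [3.142, -0.0, 2.97]
force: [0.1, -0.2, -0.4]
width: -0.0
gripper_force: 0.0
```

```bash
python3 - <<'E'
from h import *
d=grab('top','t5');s=grab('side','s5')
a=np.hstack([cv2.resize(d['image'][120:260,270:410],(400,400)),cv2.resize(s['image'][120:260,270:410],(400,400))])
cv2.imwrite('pics/c7.png',a[:,:,::-1])
E
```

```text
(no output)
```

View pics/c7.png

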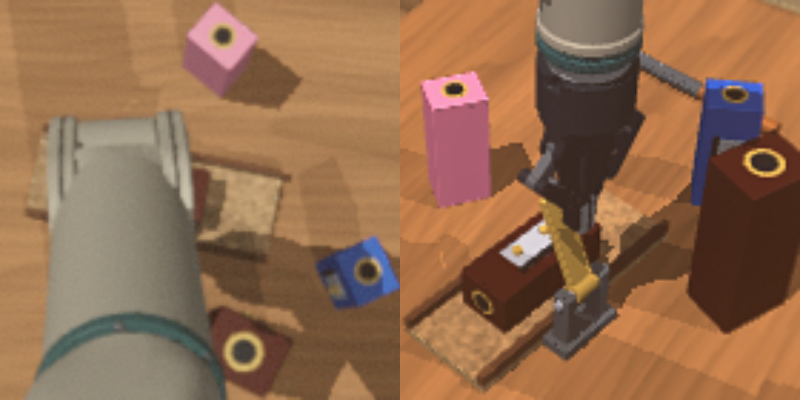

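The keeper is past upright and leaning over the shaper, with its tip at (548,203) in the side crop, but it hasn't fallen yet. I'll push a little farther.

Call:
step_arm --commands '[-0.4, 0, 0, 0, 0, 0, 0, -0.8, 0, 0, 0, 0, 0, 0, -1.2, 0, 0, 0, 0, 0, 0, -1.6, 0, 0, 0, 0, 0, 0, -2.0, 0, 0, 0, 0, 0, 0, -2.4, 0, 0, 0, 0, 0, 0, -2.4, 0, 0, 0, 0, 0, 0, -2.4, 0, 0, 0, 0, 0, 0]'

```text
clock: 9.1
eef_pos: [538.6, 40.5, 127.2]
tool_rot: [-3.142, -0.0, 2.97]
force: [-0.4, -0.8, -0.5]
width: -0.3
gripper_force: 0.0
```

Call:
step_arm --commands '[0, 0, -5, 0, 0, 0, 0, 0, 0, -10, 0, 0, 0, 0, 5, 0, -12, 0, 0, 0, 0, 10, 0, -12, 0, 0, 0, 0, 14, 5, -12, 0, 0, 0, 0, 14, 10, -12, 0, 0, 0, 0, 14, 14, -12, 0, 0, 0, 0, 14, 14, -12, 0, 0, 0, 0]'

```text
clock: 9.9
eef_pos: [424.4, 210.0, 247.8]
tool_rot: [3.136, 0.001, 2.98]
force: [-0.3, -0.2, -0.6]
width: -0.1
gripper_force: 0.0
```

```bash
python3 - <<'E'
from h import *
d=grab('top','t6');s=grab('side','s6')
a=np.hstack([cv2.resize(d['image'][120:260,270:410],(400,400)),cv2.resize(s['image'][120:260,270:410],(400,400))])
cv2.imwrite('pics/c8.png',a[:,:,::-1]); print(ctrl.read_state()['force'])
E
```

```text
[-0.33473583 -1.86793827 -0.47742174]
```

View pics/c8.png

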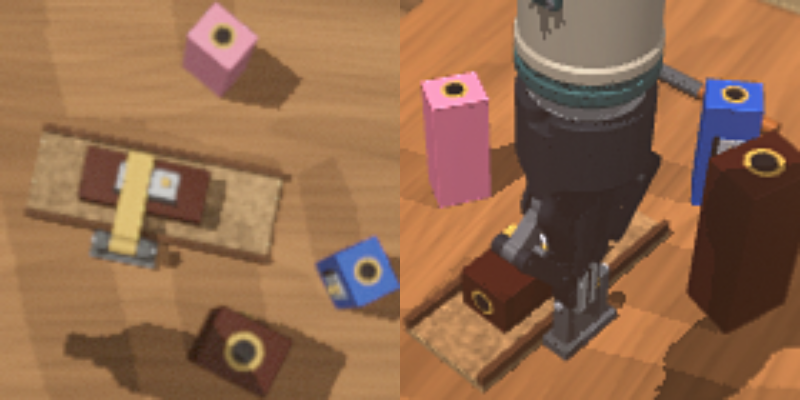

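The keeper lies across the shaper, with its tip at (138,155) in the top crop, and the arm is clear. I'll check that the bar is level from the depth readings, then hand in.

```bash
python3 - <<'E'
from h import *
d=load('t6')
for x,y in((137,165),(130,200),(124,235),(95,190),(195,195)): print(p3(d,270+x*.35,120+y*.35))
st=ctrl.read_state(); print(np.abs(st['qd']).max()); print(ctrl.finish_job())
E
```

```text
[586.3  36.7  64.3]
[550.2  42.7  65.2]
[514.2  47.7  67.4]
[560.5  78.9  55.9]
[558.1 -23.4  57.9]
0.04372876819375099
the job is handed in; nothing more can be done
None
```

The shaper lies flat in its bed with the cutter up, and the keeper bar rests across it, about 0.04 rad off level by the depth readings. I pushed only, left the pegs, tin and file alone, and handed the job in at about 10 s; no verdict came back.

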